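# Bring the money box round to the front

### The arm

A 6-joint arm with a two-finger parallel gripper is mounted at the origin on the work surface. World frame = base frame: x ahead of the robot, y to its left, z up, the work surface at z = 0. Lengths are in m, angles in rad, forces in N, time in s.
With the tool pointing down it reaches from about 0.375 to 0.925 m from the base axis. Payload 5.7 kg.
Tool frame: the origin (TCP) lies at the very end of the fingers, on their centre line; the grasp point (between the pads) lies 19 mm behind it (env.grip_depth is the distance from the TCP to the grasp point, in m); z points along the fingers, y is the line along which they close (so a half turn about z gives the same grasp; the last joint's range is limited). The gripper opens to 85 mm and grips with 20 to 120 N. Pads are 22 mm wide; open, the fingers measure 114 mm over their backs; the gripper's body (76 mm by 85 mm) begins 54 mm behind the grasp point. The pads swing forward as they close: fully open they stand 13 mm farther back than shut.
Start: joints at [1.06, 0.359, 1.51, -0, 1.272, -0.115], TCP at [0.231, 0.554, 0.231] pointing down, gripper open.
Joint ranges: [-2.97, 2.97], [-1.01, 2.36], [0.21, 2.38], [-0.96, 4.11], [0.2, 2.71], [-2.98, 2.98]. Speed limits (rad/s): [2.39, 2.39, 3.14, 3.14, 3.14, 3.14].

### API

Orientations are given as a unit quaternion [w, x, y, z].
In Python, from plant import env gives the robot as it stands. The module is installed in compiled form; this text tells all that it offers.
- The arm moves only by the shell command python3 -m handwheel 'ROWS' [FORCE]. ROWS is JSON, a list of rows, each a list of 7 numbers: the turn, a rotation vector about the tool's x, y, z in rad, then the shift along the tool's x, y, z in m, then the closure, from 0 (fully open) to 1 (shut). A call has 1 to 20 rows; each row is the pose to reach, as a shift and turn from the pose commanded when the call began, along the tool's axes at that moment; what a row does not reach only later rows make up. A row lasts 1/10 s, in which the tool goes at most 50 mm and 8.59 degrees, less where a joint would pass 70% of its speed; a pose out of reach is approached as far as the arm can. A call with a gripper value outside its range is refused whole. The fingers move at their own pace and stop on an object; FORCE is the grip in N (left out, the last holds). Time passes only in rows, so rows that repeat a pose let the fingers close. It gives the time, the measured TCP pose, the force, the opening and the grip force at its end, in the units of the state.
- env.sense(): the state, without advancing time (a new reading comes with each control period).
- env.snapshot(name): name is "scene" or "top" or "wrist"; returns a dict with "color" (420x560x3 uint8, blue, green, red), "z_map" (420x560 float32, m along the optical axis (not along the pixel's ray), 0 where there is no reading), "fx", "fy", "cx", "cy" (pixels), "k1" (the pictures are not rectified: a ray, as slopes to the right and down, at radius r is drawn at 1 + k1 r^2 times it, then the intrinsics apply), "R" (3x3) and "t" (3): a world point X has camera coordinates R X + t. Camera axes: x right, y down, z forward; pixel columns grow to the right and rows downward; lengths in m; the calibration is good to about 2 mm. A picture is of the moment at which its call begins.
- env.job_done(): hands the job in; it is judged then, once.
Trained networks look in a picture, given as the dict that the camera call returned (one of the last four; its "shot" number tells which), for a name from the list of things; names that differ only in an ending like _2 or _b are one class to them, and where a whole thing is asked for, a point or a joint stands for the part that bears it (a point fixed in the world has none). Each returns a list of dicts, best first, with "p" (0 to 1); they miss things now and then, are a little off and sometimes report something else, mostly with a low value. They report only what shows in the picture. A call takes as long as a camera call.
- env.boxes_of(name, picture): "at" ([x, y, z] in m, in world coordinates, good to about 4 mm: the middle of the surface that is visible of it).
The state is a dict: "time": time; "q": joint angles; "qvel": joint speeds; "joint_efforts": joint torques, N m; "ee_pos": TCP position; "tool_rot": TCP orientation; "ft_force": force on the tool from outside, world axes, zero at the start; "torque": the same for the moment, N m; "width": opening from 0.0 (shut) to 1.0 (fully open); "grasp_force": force on a finger pad.
Only numpy, scipy, OpenCV 4.12 (cv2) and the standard library are available. Lean on these libraries where they do the work, as an engineer would, in place of code of your own. Each camera call takes 0.05 s, during which the arm holds its last target. There are 200 camera calls.

### The job

Turn the round carousel on the media unit slowly by pushing one of its upright dividers with a fingertip, until the pink money box has come round to the front and stands straight in line with the orange tab. Push gently: do not pinch the dividers, do not touch or tip the money box, duck or tumbler riding on the tray, and leave everything else on the unit alone. Finish with the tray at rest and the hand clear.

Things in the scene. Friction and masses are not known exactly. Their poses are not given: they have to be found in the camera images.
- foot: the carousel's fixed foot, a black disc of 180 mm diameter and 12 mm high, standing on the unit mostly hidden under the tray. Origin on the carousel's turning axis, at the unit's surface. Its own -x axis points at the front, along the orange tab. It does not move in a run.
- tab (a point): top of the orange front tab, a flat tongue 40 mm wide and 10 mm high that sticks out 40 mm from under the tray; this point lies on its middle line, 165 mm from the turning axis, 10 mm above the unit. Its end carries an upright orange plate, 40 mm wide, 30 mm high, 12 mm thick, 180 to 192 mm from the axis.
- tray: white round tray, 280 mm diameter, 14 mm thick; origin on the turning axis at its underside (top is 28 mm above the unit), z up. Turns either way without stops against light friction (1.5 N at 100 mm from the axis) and stays where left. Teal hub at the centre, 44 mm diameter, 84 mm tall. One thing rides in the middle of each of its three sections, 75 mm from the axis, any thing in any section.
- dividers: the three teal upright dividers fixed on the tray like spokes, 120 degrees apart: each 8 mm thick, 80 mm tall (tops 108 mm above the unit), from the hub out to 127 mm from the axis. Origin on the axis at the tray's top. Seen from above they stand at +60, 180 and -60 degrees (counter-clockwise) from the own x axis of this body, which is parallel to the tray's; sections at 0, +120 and -120.
- money_box: pink ceramic pig-shaped money box, loose on the tray, 67 mm long (along its x, snout at +x) by 56 mm wide by 73 mm tall with ears; origin midway under its feet (30 mm behind the snout's root), z up. It may face any way.
- duck: yellow rubber duck, loose on the tray, about 75 mm long along its x (beak at +x), 64 mm wide, 69 mm tall; origin under its middle, z up.
- tumbler: small stainless steel tumbler, loose on the tray, 64 mm diameter at the rim, 75 mm tall, open at the top; origin under its middle, z up.
- remote: glossy black remote control lying on the unit to the robot's right, 160 x 42 x 16 mm, long along its x; origin under its middle. Leave alone.
- mug: blue ceramic mug on the right, 80 mm diameter, 90 mm tall; origin under its middle. Leave alone.
- jar: amber glass jar with wooden lid on the left, 70 mm diameter, 90 mm tall; origin under its middle. Leave alone.
- toy_car: red toy car on the left, 85 x 46 x 43 mm; origin under its middle. Leave alone.

How it is judged:
On the way, in this order (a step that is already met when the one before it is completed fails the run):
1. a finger pushes on a divider (contact force between the fingers and dividers above 0.3 N), for 0.1 s.
2. the money box has come round to the front (y of money_box in the frame of foot between -0.02 and 0.02 m and x of money_box in the frame of foot below -0.045 m), for 0.2 s.
At the end, for the whole second after the job is handed in: The money box is on the tab's side, its middle within 20 mm of the line from the turning axis along the tab; the tray is at rest; money box, duck and tumbler stand upright on it within 105 mm of the axis; remote, mug, jar and car are within 20 mm of their starts (all of step 2 and angular speed of tray below 0.05 rad/s and horizontal distance between each of money_box, duck, tumbler and tray below 0.105 m and angle between each of money_box, duck, tumbler's own z axis and vertical below 0.15 rad and height (world z) of money_box between 0.02 and 0.036 m and linear speed of each of money_box, duck, tumbler below 0.02 m/s and height (world z) of duck between 0.02 and 0.036 m and height (world z) of tumbler between 0.02 and 0.036 m and distance of each of remote, mug, jar, toy_car from where it was at the start of the episode below 0.02 m); the robot touches nothing.
It fails at once if the robot touches the money box, duck or tumbler (contact force between any of the fingers, the arm and money_box above 1 N or contact force between any of the fingers, the arm and duck above 1 N or contact force between any of the fingers, the arm and tumbler above 1 N).
It fails at once if the money box, duck or tumbler is lifted, tipped over or shaken off the tray (height (world z) of any of money_box, duck, tumbler above 0.045 m or angle between any of money_box, duck, tumbler's own z axis and vertical above 0.4 rad or horizontal distance between any of money_box, duck, tumbler and tray above 0.115 m).
It fails at once if the tray is spun fast (over 2.5 rad/s) (angular speed of tray above 2.5 rad/s).
It fails at once if the carousel is pinched or pushed hard (over 18 N) (contact force between the fingers and tray above 18 N).
It fails at once if something else on the unit is moved more than 20 mm (distance of any of remote, mug, jar, toy_car from where it was at the start of the episode above 0.02 m).
It also fails if it takes over 51 s, if anything falls off the work surface, if the arm or the gripper's body presses on something with over 40 N, if the wrist force passes 120 N, or if a joint passes its speed limit or range.

## Working session

There is one attempt and no reset: what is moved stays moved. The work goes in short steps, Python scripts to look and compute and a shell command to move; the robot and the scene stay as the last step left them, time stands still between calls to the robot, and variables do not carry over. Pictures are saved under pics/ and viewed, at most 10 in all, crops included, and the job is handed in when it is done.

```bash
mkdir -p pics
cat > h.py <<'E'
import numpy as np, cv2
from plant import env
def px2w(s,mask):
    v,u=np.nonzero(mask&(s["z_map"]>0)); z=s["z_map"][v,u]
    K=np.array([[s["fx"],0,s["cx"]],[0,s["fy"],s["cy"]],[0,0,1]])
    p=cv2.undistortPoints(np.stack([u,v],1).astype(float)[:,None],K,np.array([s["k1"],0,0,0.]))[:,0]
    return (np.c_[p*z[:,None],z]-s["t"])@s["R"],u,v
E
python3 - <<'E'
from h import *
for n in("top","scene"):
    s=env.snapshot(n);cv2.imwrite(f"pics/{n}0.png",s["color"])
    for o in "foot tab tray dividers money_box duck tumbler remote mug jar toy_car".split():
        try:print(n,o,[(np.round(d["at"],3),round(d["p"],2)) for d in env.boxes_of(o,s)][:2])
        except Exception as e:print(o,e)
    if n=="top":
        h=cv2.cvtColor(s["color"],cv2.COLOR_BGR2HSV);np.save("top.npy",h)
        P,u,v=px2w(s,np.ones(h.shape[:2],bool));H=h[v,u]
        w=(H[:,1]<50)&(H[:,2]>150)&(abs(P[:,2]-.028)<.006);print("white",np.median(P[w],0),P[w].min(0),P[w].max(0))
        o=(H[:,0]>5)&(H[:,0]<20)&(H[:,1]>180)&(P[:,2]<.06);print("orange",o.sum(),np.median(P[o],0))
        t=(H[:,0]>80)&(H[:,0]<98)&(H[:,1]>100)&(abs(P[:,2]-.108)<.008);print("teal",t.sum(),P[t].mean(0))
        np.save("P.npy",np.c_[P,H,u,v])
print(env.sense())
E
```

```text
top foot [(array([ 0.557, -0.003,  0.03 ]), 0.69), (array([ 0.401, -0.028,  0.01 ]), 0.54)]
top tab [(array([ 0.397, -0.028,  0.012]), 0.66)]
top tray [(array([ 0.556, -0.001,  0.032]), 0.61), (array([0.585, 0.004, 0.108]), 0.56)]
top dividers [(array([0.583, 0.004, 0.108]), 0.6)]
top money_box [(array([0.524, 0.07 , 0.088]), 0.97)]
top duck [(array([ 0.517, -0.064,  0.059]), 0.62)]
top tumbler [(array([0.639, 0.006, 0.059]), 0.8)]
top remote [(array([ 0.47 , -0.399,  0.018]), 0.73), (array([ 0.52 , -0.06 ,  0.062]), 0.65)]
top mug [(array([ 0.622, -0.488,  0.044]), 0.61), (array([0.583, 0.   , 0.108]), 0.39)]
top jar [(array([0.496, 0.39 , 0.089]), 0.58)]
top toy_car [(array([0.66 , 0.343, 0.029]), 0.87), (array([ 0.404, -0.03 ,  0.006]), 0.26)]
white [ 0.60667549 -0.03744158  0.02920817] [ 0.41952641 -0.79979124  0.02201332] [0.724853   0.14259217 0.03399426]
orange 39 [ 0.40691536 -0.03219676  0.01024481]
teal 416 [0.56109022 0.00273018 0.10879881]
scene foot []
scene tab []
scene tray [(array([0.604, 0.016, 0.034]), 0.62)]
scene dividers [(array([0.604, 0.014, 0.076]), 0.84), (ar
[... 458 characters left out ...]
: 1.2, 'q': array([ 1.05991440e+00,  3.58815572e-01,  1.51042317e+00, -3.04515165e-05,
        1.27252169e+00, -1.15100699e-01]), 'qvel': array([-5.29099219e-04, -7.10037886e-05, -5.96087231e-04, -7.88859923e-04,
        1.14501939e-03,  1.29357600e-03]), 'joint_efforts': array([ 1.13081183e-03, -5.27589726e+01, -2.79046816e+01, -5.26020699e-05,
        1.40348355e-03,  2.65691746e-06]), 'ee_pos': array([0.23130822, 0.55356226, 0.23124866]), 'tool_rot': array([-1.19834272e-05,  1.96597161e-01,  9.80484344e-01, -8.42930082e-05]), 'ft_force': array([-0.86679482, -0.68859707, -0.10893679]), 'torque': array([-0.00588761, -0.07281964,  0.05239299]), 'grasp_force': 0.0, 'width': 1.001669196334342}
```

Run:
```python
from h import *
from scipy.optimize import least_squares
A=np.load("P.npy");P=A[:,:3];H=A[:,3:6]
near=np.hypot(P[:,0]-.57,P[:,1])<.2
w=near&(H[:,1]<50)&(H[:,2]>130)&(abs(P[:,2]-.028)<.005)
hull=cv2.convexHull(P[w][:,:2].astype(np.float32))
print("circ",cv2.minEnclosingCircle(hull))
t=near&(H[:,0]>78)&(H[:,0]<100)&(H[:,1]>100)&(abs(P[:,2]-.108)<.007)
T=P[t][:,:2]
def f(x):
    d=T-x[:2];r=[]
    for k in range(3):
        a=x[2]+k*2*np.pi/3;al=d@[np.cos(a),np.sin(a)];pe=d@[-np.sin(a),np.cos(a)]
        r.append(np.hypot(np.maximum(abs(pe)-.004,0),np.minimum(al,0)))
    hub=np.maximum(np.hypot(*d.T)-.022,0)
    return np.minimum(np.min(r,0),hub)
best=min((least_squares(f,[.56,0,a],loss='soft_l1',f_scale=.003) for a in np.arange(0,2.1,.2)),key=lambda r:r.cost)
print("fit",best.x[:2],np.degrees(best.x[2])+np.array([0,120,240]),best.cost)
c=best.x[:2]
for k,rng in {"pink":((140,179),.06),"pinkred":((0,8),.06),"orange":((5,20),.02)}.items():
    m=near&(H[:,0]>=rng[0][0])&(H[:,0]<=rng[0][1])&(H[:,1]>70)
    d=P[m][:,:2]-c;print(k,m.sum(),P[m].mean(0),np.degrees(np.arctan2(*d.mean(0)[::-1])),np.hypot(*d.mean(0)))
```

```text
circ ((0.5575671792030334, 0.0035121552646160126), 0.13956312835216522)
fit [0.55736708 0.00284527] [ 56.3398798 176.3398798 296.3398798] 0.0
pink 291 [0.52617535 0.07171948 0.0893076 ] 114.36480676153532 0.07560807316797957
pinkred 76 [0.52366541 0.0455253  0.08090052] 128.295880417667 0.054381863320697096
orange 6907 [ 5.75064648e-01 -3.91973930e-03  7.14344452e-05] -20.919685838569404 0.01894648864305995
```

View pics/top0.png

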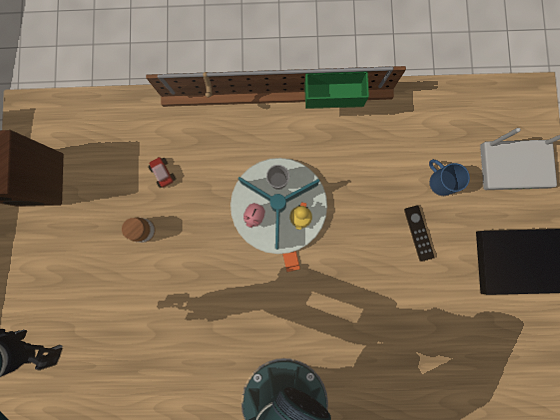

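View pics/scene0.png

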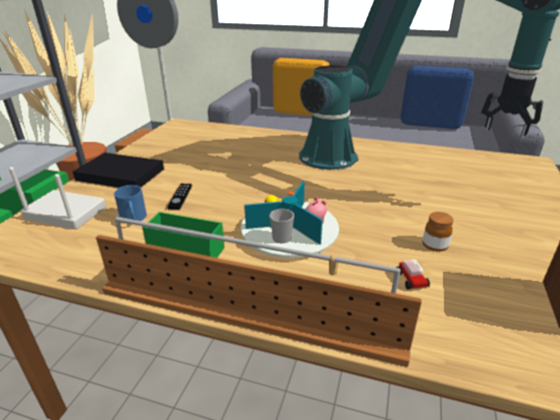

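The top view shows the hub at pixel (278,203). The dividers point to the upper left, upper right and straight down. The pig is at (254,215), front left, the duck at (302,216), the tumbler at (277,176) and the tab at (291,262). The scene view shows the same layout from behind. The tray therefore needs to turn about 76° counter-clockwise. I'll push the upper-left divider (56°) from the tumbler's side.

```bash
cat >> h.py <<'E'
from scipy.spatial.transform import Rotation as Ro
C=np.array([.5575,.0030])
def tip(th,off,r=.108):  # fingertip on the CW side of divider th (deg), tool x along its tangent th+90
    a=np.radians(th);return C+r*np.array([np.cos(a),np.sin(a)])+off*np.array([np.sin(a),-np.cos(a)])
def rel(th,off,z,r=.108):
    s=env.sense();R=Ro.from_quat(np.roll(s["tool_rot"],-1));
    a=np.radians(th+90);x=np.array([np.cos(a),np.sin(a),0]);zz=np.array([0,0,-1.]);G=Ro.from_matrix(np.c_[x,np.cross(zz,x),zz])
    p=np.r_[tip(th,off,r),z]
    return np.round(np.r_[(R.inv()*G).as_rotvec(),R.inv().apply(p-s["ee_pos"])],3).tolist(),p
E
python3 - <<'E'
from h import *
A=np.load("P.npy");P=A[:,:3];H=A[:,3:6]
o=(H[:,0]>3)&(H[:,0]<20)&(H[:,1]>170)&(abs(P[:,0]-.4)<.05)&(abs(P[:,1]+.03)<.05)
Q=P[o];c=np.median(Q,0);lo=Q[Q[:,2]<.016];print(o.sum(),Q.mean(0),c,[np.degrees(np.arctan2(*(q.mean(0)[:2]-C)[::-1])) for q in (Q,lo,Q[Q[:,2]>.02])])
print(cv2.minAreaRect((Q[:,:2]*1000).astype(np.float32)))
print(rel(56,.035,.231))
E
```

```text
213 [ 0.39630444 -0.03059987  0.01286779] [ 0.39596514 -0.03054603  0.00962313] [np.float64(-168.2257636052107), np.float64(-168.33224977563762), np.float64(-167.6647989617786)]
((395.6663818359375, -30.421422958374023), (50.63185119628906, 37.394622802734375), 12.467642784118652)
([-0.0, 0.0, 0.198, -0.569, -0.283, 0.0], array([0.64690915, 0.07296431, 0.231     ]))
```

```bash
python3 -m handwheel '[[0,0,0.01,-0.02,-0.01,0,1],[0,0,0.03,-0.055,-0.027,0,1],[0,0,0.05,-0.09,-0.045,0,1],[0,0,0.07,-0.13,-0.065,0,1],[0,0,0.08,-0.17,-0.085,0,1],[0,0,0.09,-0.21,-0.105,0,1],[0,0,0.11,-0.25,-0.125,0,1],[0,0,0.12,-0.29,-0.145,0,1],[0,0,0.13,-0.33,-0.165,0,1],[0,0,0.15,-0.37,-0.185,0,1],[0,0,0.16,-0.41,-0.205,0,1],[0,0,0.17,-0.45,-0.225,0,1],[0,0,0.18,-0.49,-0.245,0,1],[0,0,0.19,-0.52,-0.26,0,1],[0,0,0.198,-0.55,-0.275,0,1],[0,0,0.198,-0.569,-0.283,0,1],[0,0,0.198,-0.569,-0.283,0,1],[0,0,0.198,-0.569,-0.283,0,1],[0,0,0.198,-0.569,-0.283,0,1]]' 20
python3 - <<'E'
from h import *
print(env.sense()["ee_pos"],env.sense()["width"]);print(rel(56.3,.035,.075))
s=env.snapshot("wrist");cv2.imwrite("pics/w1.png",s["color"])
E
```

```text
time: 3.1
ee_pos: [0.6462, 0.0743, 0.2312]
tool_rot: [-0.001, 0.292, 0.956, 0.0]
ft_force: [-0.5, 0.2, 0.9]
width: 0.005
grasp_force: 0.0
[0.6461845  0.07427844 0.23118153] 0.005319092318016348
([-0.0, -0.001, -0.005, -0.001, -0.0, 0.156], array([0.64654159, 0.07343149, 0.075     ]))
```

View pics/w1.png

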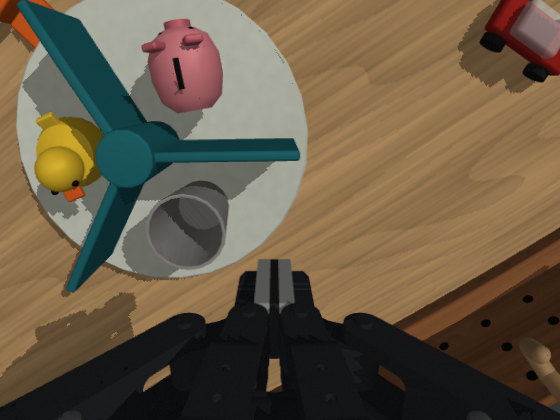

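The wrist view shows the shut fingers at (275,270). The target divider's outer end is at (300,150), and the tumbler at (187,230) is well to the side. The way down is clear.

```bash
python3 -m handwheel '[[0,0,0,0,0,0.03,1],[0,0,0,0,0,0.06,1],[0,0,0,0,0,0.09,1],[0,0,0,0,0,0.12,1],[0,0,0,0,0,0.14,1],[0,0,0,0,0,0.15,1],[0,0,0,0,0,0.15,1],[0,0,0,0,0,0.15,1]]'
python3 - <<'E'
from h import *
print(env.sense()["ee_pos"])
for th in [56.3]+list(np.arange(60,96,4))+[95]: print(th,rel(th,.015,.081)[0])
E
```

```text
time: 3.95
ee_pos: [0.6477, 0.0736, 0.0822]
tool_rot: [0.001, 0.292, 0.956, 0.0]
ft_force: [0.8, 0.5, -0.6]
width: 0.003
grasp_force: 0.0
[0.64767472 0.07356407 0.08222596]
56.3 [0.001, 0.001, -0.005, 0.021, -0.001, 0.001]
60 [0.001, 0.001, -0.07, 0.028, -0.0, 0.001]
64 [0.001, 0.001, -0.139, 0.035, 0.0, 0.001]
68 [0.001, 0.001, -0.209, 0.043, -0.0, 0.001]
72 [0.0, 0.001, -0.279, 0.051, -0.001, 0.001]
76 [0.0, 0.001, -0.349, 0.058, -0.002, 0.001]
80 [0.0, 0.001, -0.419, 0.066, -0.004, 0.001]
84 [0.0, 0.001, -0.488, 0.073, -0.007, 0.001]
88 [0.0, 0.001, -0.558, 0.08, -0.009, 0.001]
92 [0.0, 0.001, -0.628, 0.087, -0.013, 0.001]
95 [0.0, 0.001, -0.68, 0.092, -0.016, 0.001]
```

```bash
python3 -m handwheel '[[0,0,0,0.007,0,0,1],[0,0,0,0.014,0,0,1],[0,0,-0.005,0.018,0,0,1],[0,0,-0.005,0.021,0,0,1],[0,0,-0.035,0.024,0,0,1],[0,0,-0.07,0.028,0,0,1],[0,0,-0.105,0.031,0,0,1],[0,0,-0.14,0.035,0,0,1],[0,0,-0.175,0.039,0,0,1],[0,0,-0.21,0.043,0,0,1],[0,0,-0.245,0.047,-0.001,0,1],[0,0,-0.28,0.051,-0.001,0,1],[0,0,-0.315,0.055,-0.002,0,1],[0,0,-0.35,0.058,-0.002,0,1],[0,0,-0.385,0.062,-0.003,0,1],[0,0,-0.42,0.066,-0.004,0,1],[0,0,-0.42,0.066,-0.004,0,1]]'
cat > look.py <<'E'
from h import *
from scipy.optimize import least_squares
s=env.snapshot("top");h=cv2.cvtColor(s["color"],cv2.COLOR_BGR2HSV);P,u,v=px2w(s,np.ones(h.shape[:2],bool));H=h[v,u]
near=np.hypot(*(P[:,:2]-C).T)<.14
T=P[near&(H[:,0]>78)&(H[:,0]<100)&(H[:,1]>100)&(abs(P[:,2]-.108)<.007)][:,:2]-C
T=T[np.hypot(*T.T)>.035];g=np.radians(np.arange(0,120,.25))
print("n",len(T),"div",np.degrees(g[np.argmin([np.mean(np.abs(np.angle(np.exp(3j*(np.arctan2(T[:,1],T[:,0])-a))))) for a in g])]))
for o in("money_box","duck","tumbler"):
    print(o,[(np.round(np.r_[d["at"],np.degrees(np.arctan2(*(d["at"][:2]-C)[::-1])),np.hypot(*(d["at"][:2]-C))],3),round(d["p"],2)) for d in env.boxes_of(o,s)][:1])
import sys;cv2.imwrite(sys.argv[1],cv2.resize(s["color"][130:290,170:390],None,fx=3,fy=3))
E
python3 look.py pics/t2.png
python3 - <<'E'
from h import *
print(env.sense()["ee_pos"],env.sense()["ft_force"])
for th in [80]+list(range(84,133,4))+[134]: print(th,rel(th,.015,.081)[0])
E
```

```text
time: 5.65
ee_pos: [0.5897, 0.1068, 0.0813]
tool_rot: [-0.0, 0.086, 0.996, -0.0]
ft_force: [0.1, 0.4, 0.9]
width: -0.0
grasp_force: 0.0
n 124 div 82.0
money_box [(array([4.98000e-01, 5.20000e-02, 8.60000e-02, 1.40538e+02, 7.70000e-02]), 0.6)]
duck [(array([ 5.4600e-01, -7.0000e-02,  5.9000e-02, -9.8746e+01,  7.4000e-02]), 0.65)]
tumbler []
[0.59020831 0.10674261 0.08123108] [-0.20019835 -0.72504454 -0.65211917]
80 [-0.0, -0.0, 0.0, -0.001, 0.0, 0.0]
84 [-0.0, -0.0, -0.069, 0.007, 0.001, 0.0]
88 [-0.0, -0.0, -0.139, 0.014, 0.001, 0.0]
92 [0.0, -0.0, -0.209, 0.022, 0.001, 0.0]
96 [0.0, -0.0, -0.279, 0.03, 0.0, 0.0]
100 [0.0, -0.0, -0.349, 0.037, -0.001, 0.0]
104 [0.0, -0.0, -0.418, 0.044, -0.003, 0.0]
108 [0.0, -0.0, -0.488, 0.052, -0.005, 0.0]
112 [0.0, -0.0, -0.558, 0.059, -0.008, 0.0]
116 [0.0, -0.0, -0.628, 0.066, -0.012, 0.0]
120 [0.0, -0.0, -0.698, 0.072, -0.015, 0.0]
124 [0.0, -0.0, -0.768, 0.078, -0.02, 0.0]
128 [0.0, -0.0, -0.837, 0.084, -0.024, 0.0]
132 [0.0, -0.0, -0.907, 0.09, -0.03, 0.0]
134 [0.0, -0.0, -0.942, 0.093, -0.032, 0.0]
```

View pics/t2.png

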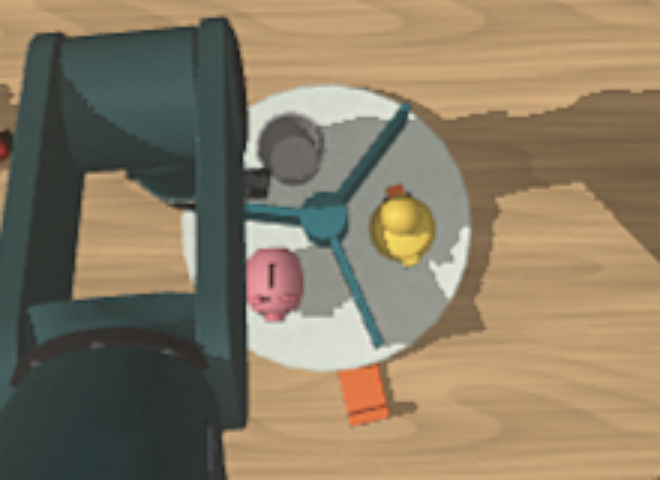

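The crop shows the finger at (255,183) behind the teal divider, between it and the tumbler at (290,150), with a clear gap. The pig at (272,285) is riding along, and the tab is at (363,395). Divider is now at 82°, and the target is about 132°.

```bash
python3 -m handwheel '[[0,0,-0.035,0.004,0.001,0,1],[0,0,-0.07,0.007,0.001,0,1],[0,0,-0.12,0.012,0.001,0,1],[0,0,-0.17,0.018,0.001,0,1],[0,0,-0.22,0.023,0.001,0,1],[0,0,-0.27,0.029,0,0,1],[0,0,-0.32,0.034,-0.001,0,1],[0,0,-0.37,0.039,-0.002,0,1],[0,0,-0.42,0.044,-0.003,0,1],[0,0,-0.47,0.05,-0.005,0,1],[0,0,-0.52,0.055,-0.006,0,1],[0,0,-0.57,0.06,-0.009,0,1],[0,0,-0.62,0.065,-0.011,0,1],[0,0,-0.67,0.07,-0.014,0,1],[0,0,-0.72,0.074,-0.017,0,1],[0,0,-0.77,0.078,-0.02,0,1],[0,0,-0.81,0.082,-0.022,0,1],[0,0,-0.84,0.084,-0.024,0,1],[0,0,-0.86,0.086,-0.026,0,1],[0,0,-0.86,0.086,-0.026,0,1]]'
python3 look.py pics/t3.png
```

```text
time: 7.85
ee_pos: [0.5009, 0.0958, 0.0813]
tool_rot: [-0.0, -0.336, 0.942, -0.0]
ft_force: [-1.0, -0.7, 0.4]
width: -0.001
grasp_force: 0.0
n 68 div 9.5
money_box []
duck [(array([  0.602,  -0.054,   0.063, -51.723,   0.072]), 0.94)]
tumbler []
```

View pics/t3.png

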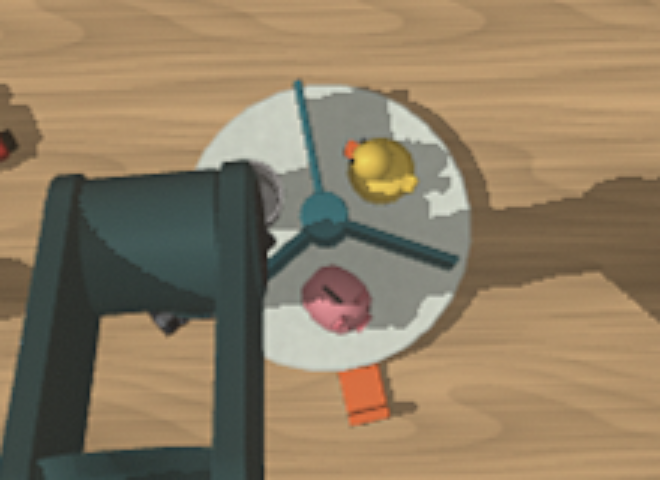

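The crop shows the pig at (338,300), almost in line between the hub (325,218) and the tab (363,395). It is within about 3° of the line, or 4 mm against the 20 mm allowed. I'll back off and lift clear.

```bash
python3 -m handwheel '[[0,0,0,-0.004,0,0,1],[0,0,0,-0.01,0,0,1],[0,0,0,-0.014,0,0,1],[0,0,0,-0.014,0,0,1],[0,0,0,-0.014,0,-0.02,1],[0,0,0,-0.014,0,-0.05,1],[0,0,0,-0.014,0,-0.09,1],[0,0,0,-0.014,0,-0.13,1],[0,0,0,-0.014,0,-0.15,1],[0,0,0,-0.014,0.04,-0.15,1],[0,0,0,-0.014,0.08,-0.15,1],[0,0,0,-0.014,0.12,-0.15,1],[0,0,0,-0.014,0.15,-0.15,1],[0,0,0,-0.014,0.15,-0.15,1],[0,0,0,-0.014,0.15,-0.15,1],[0,0,0,-0.014,0.15,-0.15,1]]'
python3 look.py pics/t4.png
```

```text
time: 9.65
ee_pos: [0.4176, 0.2204, 0.2314]
tool_rot: [0.0, -0.336, 0.942, -0.0]
ft_force: [-0.3, -0.4, -0.6]
width: -0.002
grasp_force: 0.0
n 186 div 9.5
money_box [(array([ 4.83000e-01, -5.00000e-03,  8.80000e-02, -1.73567e+02,
        7.50000e-02]), 0.76)]
duck [(array([  0.604,  -0.053,   0.06 , -50.387,   0.072]), 0.79)]
tumbler [(array([5.9000e-01, 7.5000e-02, 5.4000e-02, 6.6067e+01, 7.9000e-02]), 0.67)]
```

View pics/t4.png

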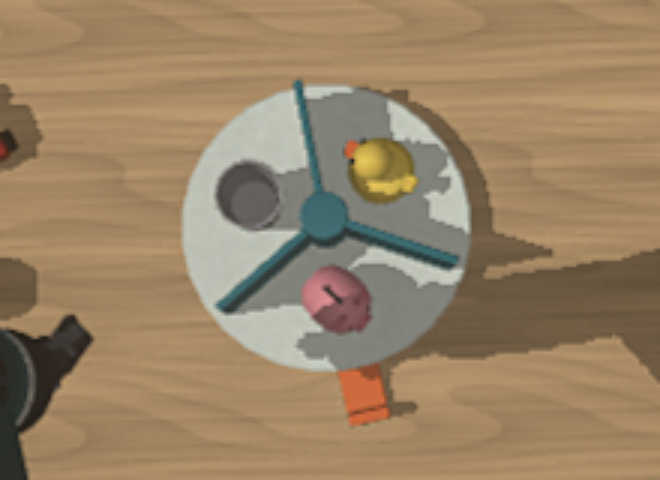

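The crop shows the hand clear at the left, (75,335). The pig at (338,300) is in line with the tab at (363,395), about 3–7 mm off the line. All three things are upright and the tray hasn't moved since I backed off.

```bash
python3 -c "
from plant import env
print(env.job_done())"
```

```text
the job is handed in; nothing more can be done
None
```

I turned the carousel about 73° counter-clockwise with gentle fingertip pushes on one divider; the pink money box now stands at the front, an estimated 3–7 mm off the tab's line (20 mm allowed), the tray looked at rest with the hand clear, and I've handed the job in, though no verdict came back.

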